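# Set the attenuator lever to the long mark and press the test key

### The job

Gently push the lever of the round attenuator round its arc, without pinching it, until its pointer stands at the one long mark of the scale and leave it there; then press the framed square key in the black panel fully down and let it come up again. Press no other key, do not press the framed one before the pointer is at the mark, and neither move nor lift the loose things on the desk.

Things in the scene. Friction and masses are not known exactly. Their poses are not given: they have to be found in the camera images.
- dial: the attenuator: a round brown bakelite base 200 mm across and 20 mm high, fixed to the worktop, with a white enamelled scale on its top (surface 22 mm above the worktop). A dark steel ring, 88 mm across and up to 36 mm above the worktop, turns about its upright centre axis; inside it a small steel hub, top 40 mm above the worktop. Origin: on the axis at worktop height; z up
- lever (a joint): turn of the ring with its lever, rad, from -1.5 to 1.5 between the stops; grows counter-clockwise seen from above. At 0 the lever points along the base's own -x; at angle a it points along (-cos a, -sin a) in the base's frame. It turns with a light drag (about 2 N at the post) and stays where it is left
- lever_post (a point): a point on the upright brass post of the lever: post 12 mm in diameter, 64 mm out from the ring's axis, its top 72 mm above the worktop; the point is on the post's centre line 17 mm below its top. The post stands on the lever's flat arm (12 mm wide, top 31 mm above the worktop)
- pointer (a point): tip of the lever's pointer nose, 78 mm out from the ring's axis, 23 mm above the worktop, straight out beyond the post
- long_mark (a point): inner end of the one long mark of the scale (22 mm long, black, radial, 6 mm wide; the eight others are 8 mm long and 3 mm wide, 15 degrees apart; the scale itself is white), 78 mm out from the ring's axis, 23 mm above the worktop. The scale is preset and does not turn when touched; the mark lies counter-clockwise of the lever at the start
- key_test_top (a point): centre of the top face of the test key: the square ivory push button with a raised square steel frame round it (42 mm outside, 8 mm high, open in the middle). Cap 24 x 24 mm, its top 50 mm above the worktop, 13 mm above the frame; x and y axes along the cap's sides, y along the row. The four keys stand in a row 48 mm apart in a black steel panel 208 x 78 x 30 mm fixed to the worktop; the test key may have any place in the row
- key_test (a joint): how far the test key is pressed, m: 0 up, 0.006 fully down (springs back; about 4 N fully down)
- key_a (a joint): how far one of the three unframed keys is pressed, m: 0 up, 0.006 fully down; same cap, spring and height as the test key
- key_b (a joint): how far one of the three unframed keys is pressed, m: 0 up, 0.006 fully down; same cap, spring and height as the test key
- key_c (a joint): how far one of the three unframed keys is pressed, m: 0 up, 0.006 fully down; same cap, spring and height as the test key
- jack_sleeve: a jack sleeve, brass tube 18 mm across, 40 mm tall, upright; loose. Origin: centre of its underside. To be left alone
- relay_base: a grey cast relay base, 50 x 40 x 32 mm; loose. Origin: centre of its underside. To be left alone
- ground_bar: a copper ground bar, 150 x 20 x 12 mm, lying flat, roughly along x; loose. Origin: centre of its underside. To be left alone
- tweezers: small steel tweezers, 120 mm long, 8 mm high, lying roughly along x; loose. Origin: centre of its underside (roughly its middle). To be left alone
- dial_housing: a bakelite dial housing, round, 80 mm across, 42 mm tall; loose. Origin: centre of its underside. To be left alone
- coil: a copper relay coil bobbin, 30 mm across, 38 mm tall, upright; loose. Origin: centre of its underside. To be left alone
- screwdriver: a screwdriver, 150 mm long, lying roughly along y; loose. Origin: centre of its underside (roughly its middle). To be left alone

How it is judged (in metres and radians):
On the way, in this order (a step that is already met when the one before it is completed fails the run):
1. the pointer stands at the long mark (horizontal distance between pointer and long_mark below 0.005 m and velocity of joint lever between -0.05 and 0.05 rad/s), for 0.2 s.
2. the framed test key is pressed down (value of joint key_test above 0.0045 m and horizontal distance between pointer and long_mark below 0.005 m), for 0.05 s.
At the end, for the whole second after the job is handed in: the pointer tip is within 5 mm (about 3.7 degrees) of the inner end of the long mark, all keys are up, and every loose thing is within 12 mm of where it began (horizontal distance between pointer and long_mark below 0.005 m and value of joint each of key_test, key_a, key_b, key_c below 0.001 m and distance of each of jack_sleeve, relay_base, ground_bar, tweezers, dial_housing, coil, screwdriver from where it was at the start of the episode below 0.012 m); the robot touches nothing.
It fails at once if the test key is pressed while the pointer is not at the long mark (value of joint key_test above 0.003 m and not (horizontal distance between pointer and long_mark below 0.006 m)).
It fails at once if another key is pressed (value of joint any of key_a, key_b, key_c above 0.003 m).
It fails at once if the lever is pinched or forced (more than 18 N between fingers and lever) (contact force between the fingers and lever above 18 N).
It fails at once if a loose thing is moved more than 12 mm or lifted (distance of any of jack_sleeve, relay_base, ground_bar, tweezers, dial_housing, coil, screwdriver from where it was at the start of the episode above 0.012 m).
It also fails if it takes over 72 s, if anything falls off the work surface, if the arm or the gripper's body presses on something with over 40 N, if the wrist force passes 120 N, or if a joint passes its speed limit or range.

### The arm

A 6-joint arm with a two-finger parallel gripper is mounted at the origin on the work surface. World frame = base frame: x ahead of the robot, y to its left, z up, the work surface at z = 0. Lengths are in m, angles in degrees, forces in N, time in s.
With the tool pointing down it reaches from about 0.275 to 0.725 m from the base axis. Payload 5.6 kg.
Tool frame: the origin (TCP) lies between the finger pads; the fingertips stand manip.tip_extent ahead of it and the grasp point (between the pads) lies 6 mm ahead of it (manip.tip_extent is the distance from the TCP to the fingertips, in m); z points along the fingers, y is the line along which they close (so a half turn about z gives the same grasp; the last joint's range is limited). The gripper opens to 85 mm and grips with 20 to 120 N. Pads are 22 mm wide; open, the fingers measure 114 mm over their backs; the gripper's body (76 mm by 85 mm) begins 54 mm behind the grasp point. The pads swing forward as they close: fully open they stand 13 mm farther back than shut.
Start: joints at [16.306, 14.616, 6.199, 0, -81.583, -16.306], TCP at [0.55, 0, 0.256] pointing down, gripper open.
Joint ranges: [-168.99, 168.99], [-69.2, 112.95], [-62.41, 85.93], [-164.36, 98.24], [-168.68, -3.75], [-174.98, 174.98]. Speed limits (degrees/s): [147.25, 147.25, 180, 180, 180, 180].

### API

Orientations are given as a 3x3 rotation matrix whose columns are the frame's x, y, z axes.
In Python, from cell import manip, eyes, finish_job, readout gives the robot as it stands. Calls block until the motion is done:
- manip.reach(position, orientation): joint-space move of the TCP to a pose.
- manip.movel(position, rotation=None, v=0.15, guard=None): straight line of the TCP; rotation=None keeps the orientation; v is the mean speed in m/s. With guard (N) it stops when the force on the tool has changed by that much, and returns True; else False.
- manip.movej(angles): joint-space move.
- manip.command_gripper(opening): opening from 0.0 (shut) to 1.0 (fully open); the grip force is fixed at half the most; returns when the fingers have stopped.
- manip.sleep(seconds).
- manip.solve_ik(position, orientation): joint angles nearest the present ones, or None.
- eyes.grab_frame(name): name is "scene" or "side" or "wrist"; returns the picture (420x560x3 uint8, blue, green, red); there is no depth.
- eyes.camera_info(name): a dict with "fx", "fy", "cx", "cy" (pixels), "eye" and "orientation" of the camera in the world. Camera axes: x right, y down, z forward; pixel columns grow to the right and rows downward; lengths in m; the calibration is good to about 2 mm. The wrist camera is an equidistant fisheye: a pixel r from the principal point sees the ray r / f radians off the axis. A picture is of the moment at which its call begins: read the wrist's pose just before it. camera_info takes no time and is no camera call; for the wrist camera it gives the pose at the moment of the call.
A pose or a line that the arm cannot do raises manip.PlanningError and nothing moves.
- finish_job(): hands the job in; it is judged then, once.
Readings, each from a call of its own:
- readout.read_time_s(): time.
- readout.read_q(): joint angles.
- readout.read_dq(): joint speeds.
- readout.read_joint_efforts(): joint torques, N m.
- readout.read_position(): TCP position.
- readout.read_tool_rot(): TCP orientation.
- readout.read_wrist_force(): force on the tool from outside, world axes, zero at the start.
- readout.read_wrist_torque(): the same for the moment, N m.
- readout.read_gripper_width(): opening from 0.0 (shut) to 1.0 (fully open).
- readout.read_grasp_force(): force on a finger pad.
Only numpy, scipy, OpenCV 4.12 (cv2) and the standard library are available. Lean on these libraries where they do the work, as an engineer would, in place of code of your own. Each camera call takes 0.05 s, during which the arm holds its last target. There are 200 camera calls.

## Working session

There is one attempt and no reset: what is moved stays moved. The work goes in short steps, each a Python script; the robot and the scene stay as the last script left them, time stands still between calls to the robot, and variables do not carry over. Pictures are saved under pics/ and viewed, at most 10 in all, crops included, and the job is handed in when it is done.

```bash
mkdir -p pics; python3 - <<'E'
from cell import manip, eyes, readout
import cv2
for n in("scene","side","wrist"):
    print(n,eyes.camera_info(n)); cv2.imwrite(f"pics/{n}0.png",eyes.grab_frame(n))
print(manip.tip_extent,readout.read_time_s())
E
```

```text
scene {'fx': 448.0318943541422, 'fy': 448.0318943541422, 'cx': 277.14060705754036, 'cy': 211.7756178451335, 'eye': array([1.18093248, 0.74495326, 0.86655162]), 'orientation': array([[-0.80424684,  0.3823832 , -0.45493968],
       [ 0.59413201,  0.53527809, -0.60040363],
       [ 0.01393498, -0.75316695, -0.65768181]])}
side {'fx': 422.3751709371898, 'fy': 422.3751709371898, 'cx': 282.49611275173135, 'cy': 208.48881971619878, 'eye': array([0.25036884, 0.74107004, 0.63053405]), 'orientation': array([[-0.9019375 , -0.25488601,  0.34862854],
       [-0.43173628,  0.51233137, -0.7423748 ],
       [ 0.01060761, -0.82009127, -0.57213442]])}
wrist {'fx': 325.19226210127806, 'fy': 325.19226210127806, 'cx': 275.16620882431357, 'cy': 207.7432705193604, 'eye': array([ 0.54928028, -0.08131118,  0.3726885 ]), 'orientation': array([[-9.99999732e-01,  3.56224991e-04, -6.39486145e-04],
       [ 1.31995476e-04,  9.47033352e-01,  3.21135192e-01],
       [ 7.20011089e-04,  3.21135022e-01, -9.47033146e-01]])}
0.025 0.15
```

View pics/scene0.png

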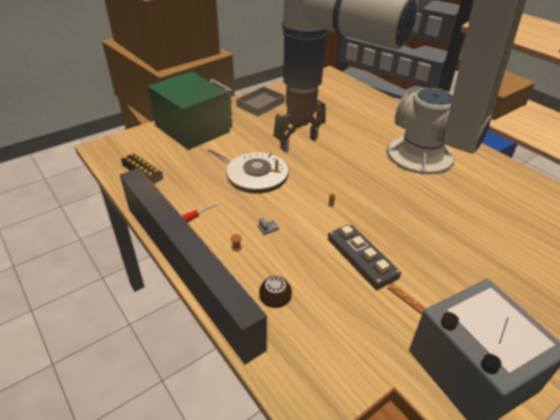

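View pics/wrist0.png

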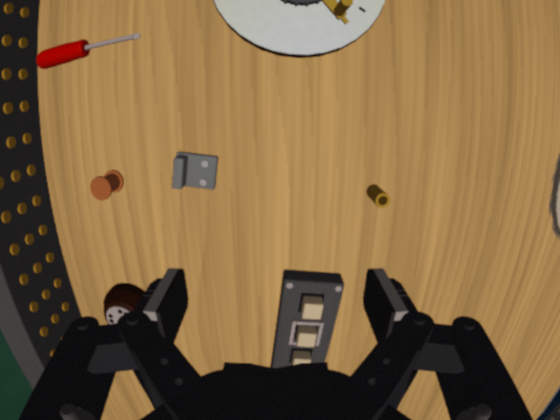

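Scene: the dial is at (257,170), with its brass post near (277,165). The panel is at (363,255), and its framed key is second from the far end, near (358,243). In the wrist view the framed key is at (307,337), and the dial is cut off at the top, centred near x≈300. I'll get rough positions next, then look at the dial from closer.

```bash
cat > h.py <<'E'
import numpy as np, cv2
from cell import manip, eyes, readout, finish_job
def cast(ci,px,z,fish=False):
    u=(px[0]-ci["cx"])/ci["fx"]; v=(px[1]-ci["cy"])/ci["fy"]
    if fish:
        r=np.hypot(u,v); s=np.sin(r)/max(r,1e-9); d=np.array([u*s,v*s,np.cos(r)])
    else: d=np.array([u,v,1.])
    d=ci["orientation"]@d; e=np.array(ci["eye"])
    return e+d*(z-e[2])/d[2]
def proj(ci,P,fish=False):
    c=ci["orientation"].T@(np.array(P)-ci["eye"])
    if fish:
        h=np.hypot(c[0],c[1]); k=np.arctan2(h,c[2])/h
        return np.array([ci["cx"]+ci["fx"]*c[0]*k, ci["cy"]+ci["fy"]*c[1]*k])
    return np.array([ci["cx"]+ci["fx"]*c[0]/c[2], ci["cy"]+ci["fy"]*c[1]/c[2]])
DOWN=lambda a: np.array([[np.cos(a),np.sin(a),0],[np.sin(a),-np.cos(a),0],[0,0,-1.]])
E
python3 - <<'E'
from h import *
w=eyes.camera_info("wrist"); s=eyes.camera_info("scene"); d=eyes.camera_info("side")
print(readout.read_tool_rot().round(3))
print("key",cast(w,(307,337),.05,True),cast(s,(358,243),.05))
print("dial",cast(s,(257,170),.022))
for n,p in dict(sleeve=(378,200),relay=(195,170),coil=(107,186),sd1=(40,60),sd2=(138,36)).items(): print(n,cast(w,p,.02,True).round(3))
# candidate looks over dial
c=cast(s,(257,170),.022)
q0=readout.read_q()
for z in(.256,.22):
  for dy in(0.03,0,-.03,-.06):
    for a in(0,np.pi/2,-np.pi/2,np.pi):
      try: q=manip.solve_ik([c[0],c[1]+dy,z],DOWN(a))
      except Exception as e: q=None
      print(z,dy,round(a,2),None if q is None else np.round(q,0))
E
```

```text
[[-0.    -1.    -0.001]
 [-1.     0.    -0.   ]
 [ 0.     0.001 -1.   ]]
key [0.50794267 0.20506368 0.05      ] [0.51925285 0.21893157 0.05      ]
dial [ 0.52830422 -0.22732861  0.022     ]
sleeve [0.428 0.029 0.02 ]
relay [ 0.64  -0.007  0.02 ]
coil [0.756 0.01  0.02 ]
sd1 [ 0.849 -0.161  0.02 ]
sd2 [ 0.703 -0.165  0.02 ]
0.256 0.03 0 [ -5.  16.   8.   0. -82.  95.]
0.256 0.03 1.57 None
0.256 0.03 -1.57 [ -5.  16.   8.   0. -82.   5.]
0.256 0.03 3.14 [ -5.  16.   8.   0. -82. -85.]
0.256 0 0 [ -8.  17.  10.   0. -83.  98.]
0.256 0 1.57 [  -8.   17.   10.    0.  -83. -172.]
0.256 0 -1.57 [ -8.  17.  10.   0. -83.   8.]
0.256 0 3.14 [ -8.  17.  10.   0. -83. -82.]
0.256 -0.03 0 [-11.  19.  12.   0. -83. 101.]
0.256 -0.03 1.57 [ -11.   19.   12.    0.  -83. -169.]
0.256 -0.03 -1.57 [-11.  19.  12.   0. -83.  11.]
0.256 -0.03 3.14 [-11.  19.  12.   0. -83. -79.]
0.256 -0.06 0 [-14.  21.  14.   0. -84. 104.]
0.256 -0.06 1.57 [ -14.   21.   14.    0.  -84. -166.]
0.256 -0.06 -1.57 [-14.  21.  14.   0. -84.  14.]
0.256 -0.06 3.14 [-14.  21.  14.   0. -84. -76.]
0.22 0.03 0 [ -5.  17.   4.   0. -77.  95.]
0.22 0.03 1.57 None
0.22 0.03 -1.57 [ -5.  17.   4.   0. -77.   5.]
0.22 0.03 3.14 [ -5.  17.   4.   0. -77. -85.]
0.22 0 0 [ -8.  18.   6.   0. -78.  98.]
0.22 0 1.57 [  -8.   18.    6.    0.  -78. -172.]
0.22 0 -1.57 [ -8.  18.   6.   0. -78.   8.]
0.22 0 3.14 [ -8.  18.   6.   0. -78. -82.]
0.22 -0.03 0 [-11.  20.   8.   0. -78. 101.]
0.22 -0.03 1.57 [ -11.   20.    8.    0.  -78. -169.]
0.22 -0.03 -1.57 [-11.  20.   8.   0. -78.  11.]
0.22 -0.03 3.14 [-11.  20.   8.   0. -78. -79.]
0.22 -0.06 0 [-14.  21.  10.   0. -79. 104.]
0.22 -0.06 1.57 [ -14.   21.   10.    0.  -79. -166.]
0.22 -0.06 -1.57 [-14.  21.  10.   0. -79.  14.]
0.22 -0.06 3.14 [-14.  21.  10.   0. -79. -76.]
```

View pics/side0.png

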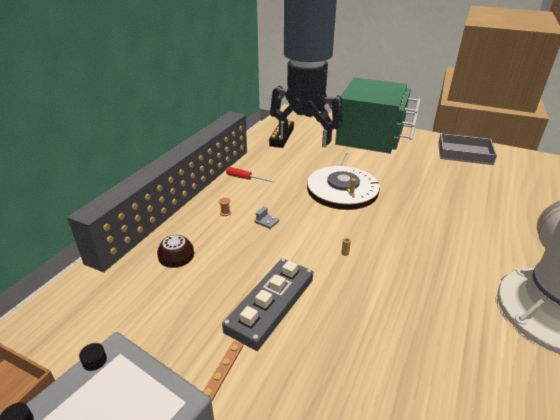

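The side view shows the dial clear of the arm at (343,185), with the lever post at (352,188) on its near side and scale marks to the right at (365–380,180). The framed key is at (278,283). I'll shut the gripper and move the wrist camera over the dial.

```bash
python3 - <<'E'
from h import *
manip.command_gripper(0.0)
manip.reach([0.528,-0.13,0.256],DOWN(-np.pi/2))
w=eyes.camera_info("wrist"); im=eyes.grab_frame("wrist"); np.savez("w1.npz",im=im,**w)
cv2.imwrite("pics/w1.png",cv2.resize(im,(784,588),interpolation=cv2.INTER_CUBIC)); print(readout.read_time_s(),readout.read_position())
for n in("scene","side"): cv2.imwrite(f"pics/{n}1.png",eyes.grab_frame(n))
E
```

```text
1.5583 [ 0.52804056 -0.12995599  0.25599072]
```

View pics/w1.png

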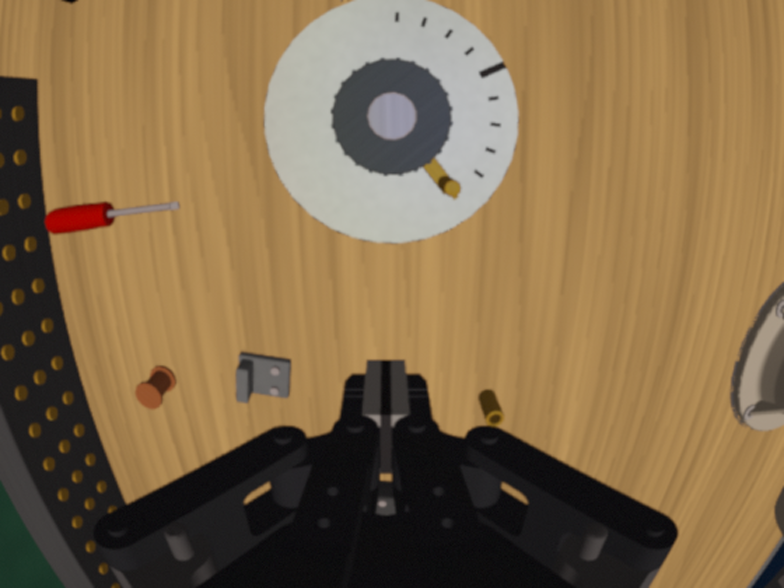

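The wrist view at 1.4× shows the dial centre near (392,116), the post at (450,188) to the lower right, and the long mark at (492,70) to the upper right. The mark is counter-clockwise of the lever, as stated. Next I'll measure them by masks.

```bash
cat > meas.py <<'E'
from h import *
def dial(f):
    d=np.load(f); im=d["im"]; ci={k:d[k] for k in("fx","fy","cx","cy","eye","orientation")}
    hsv=cv2.cvtColor(im,cv2.COLOR_BGR2HSV); gray=im.max(2)
    plane=lambda pts,z: np.array([cast(ci,p,z,True)[:2] for p in pts])
    # white scale
    wh=((hsv[...,1]<45)&(gray>140)).astype(np.uint8)
    c=max(cv2.findContours(wh,0,1)[0],key=cv2.contourArea).reshape(-1,2)
    P=plane(c,.022)
    def circ(P):
        for _ in range(4):
            s=np.linalg.lstsq(np.c_[2*P,np.ones(len(P))],(P**2).sum(1),rcond=None)[0]
            r=np.sqrt(s[2]+s[:2]@s[:2]); e=abs(np.hypot(*(P-s[:2]).T)-r); P=P[e<max(.0015,2*np.median(e))]
        return s[:2],r
    # exclude points at picture border
    P=P[(c[:,1]>2)]; C,R=circ(P)
    # long mark: dark blobs at r 70..102 mm
    yy,xx=np.mgrid[:420,:560]; 
    near=np.hypot(*(np.c_[xx.ravel(),yy.ravel()]-proj(ci,[*C,.022],True)).T).reshape(420,560)<110
    W=np.full((420,560,2),9.); W[near]=plane(np.c_[xx[near],yy[near]],.023)
    rr=np.hypot(*(W-C).transpose(2,0,1))
    dk=((gray<125)&(rr>.070)&(rr<.0985)&(hsv[...,1]<90)).astype(np.uint8)
    n,l,s,_=cv2.connectedComponentsWithStats(dk)
    i=1+np.argmax(s[1:,4]); m=W[l==i]; print("blobs",sorted(s[1:,4])[::-1][:5])
    mk=m.mean(0)-C; print("mark r range",rr[l==i].min(),rr[l==i].max(),"dir",np.degrees(np.arctan2(mk[1],mk[0])))
    # brass
    br=((hsv[...,0]>15)&(hsv[...,0]<32)&(hsv[...,1]>110)&(rr<.09)).astype(np.uint8)
    hub=((rr<.03)&(gray>100)).astype(np.uint8)
    hp=plane(np.argwhere(hub)[:,::-1],.040).mean(0)
    return dict(C=C,R=R,mark=np.arctan2(mk[1],mk[0]),hub=hp,brass=br,ci=ci,im=im,W=W,plane=plane)
E
python3 - <<'E'
from meas import *
D=dial("w1.npz"); C=D["C"]
print(C,D["R"],"hub",D["hub"])
n,l,s,_=cv2.connectedComponentsWithStats(D["brass"]); i=1+np.argmax(s[1:,4]); print(s[1:,4])
# lever axis: compare with predicted post top projections
for a in range(40,160,5):pass
big=cv2.resize(D["im"][0:170,180:380],None,fx=3.5,fy=3.5,interpolation=cv2.INTER_CUBIC)
ov=lambda P,c: cv2.circle(big,tuple(int(v) for v in (proj(D["ci"],P,True)-[180,0]+.5)*3.5),3,c,-1)
ov([*C,.04],(0,0,255)); t=D["mark"]
for r in(.078,.1): ov([*(C+r*np.array([np.cos(t),np.sin(t)])),.023],(0,255,0))
cv2.imwrite("pics/c1.png",big)
pix=np.argwhere(l==i)[:,::-1]; p0=proj(D["ci"],[*C,.031],True)
dd=np.hypot(*(pix-p0).T); print("far px",pix[dd>np.quantile(dd,.97)].mean(0),"near px",pix[dd<np.quantile(dd,.05)].mean(0))
for z in(.072,.031,.023):
    q=D["plane"](pix,z)-C; print(z,np.hypot(*q.T).min(),np.hypot(*q.T).max(),np.degrees(np.arctan2(*q.mean(0)[::-1])))
E
```

```text
blobs [np.int32(87), np.int32(16), np.int32(16), np.int32(15), np.int32(15)]
mark r range 0.07648273068184391 0.09645648972344867 dir -152.54022117894363
[ 0.52315887 -0.23140147] 0.09734337821501661 hub [ 0.52299727 -0.23148034]
[293]
far px [325.         138.88888889] near px [306.33333333 116.26666667]
0.072 0.04003974344441744 0.0691611664972043 127.48012884907615
0.031 0.04389026433774145 0.07684589781946581 129.41854799164724
0.023 0.044605562519621764 0.07835089241182437 129.75470221441066
```

View pics/c1.png

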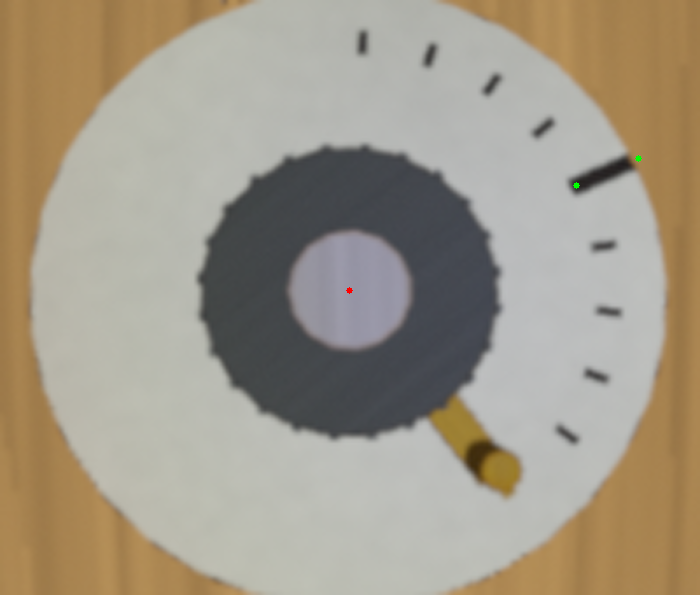

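The overlays fit: C=(0.523,−0.231), hub and disc agree to within 0.2 mm, and the mark's inner end is at r≈77 mm at −152.5°. The post top is near crop (500,470). I'll push with the shut fingers along the arc, stopping 5° short.

```bash
cat > post.py <<'E'
from meas import *
def lever(D):
    """lever angle (deg, world) from far edge band of brass: post-top disc centroid at z=.072"""
    C=D["C"]; n,l,s,_=cv2.connectedComponentsWithStats(D["brass"]); i=1+np.argmax(s[1:,4])
    pix=np.argwhere(l==i)[:,::-1]
    out={}
    # arm strip: between ring and post (z=.031, r 45..54)
    q=D["plane"](pix,.031)-C; r=np.hypot(*q.T); m=(r>.045)&(r<.053); out["arm"]=np.degrees(np.arctan2(*q[m].mean(0)[::-1]))%360
    # bright top disc
    g=D["im"].max(2)[pix[:,1],pix[:,0]]; q=D["plane"](pix,.072)-C; r=np.hypot(*q.T); m=(abs(r-.064)<.006)&(g>110)
    out["top"]=np.degrees(np.arctan2(*q[m].mean(0)[::-1]))%360; out["n"]=int(m.sum()); out["r"]=float(np.hypot(*q[m].mean(0)))
    return out
E
cat > push.py <<'E'
from h import *
C=np.array([.5231,-.2314])
def pose(adeg,d,z=.070):
    a=np.radians(adeg); u=np.array([np.cos(a),np.sin(a)]); t=np.array([-u[1],u[0]])
    return [*(C+.064*u-d*t),z], DOWN(a+np.pi/2)
E
python3 - <<'E'
from post import *; from push import *
D=dial("w1.npz"); L=lever(D); print(L, manip.tip_extent)
a0=(L["arm"]+L["top"])/2; end=207.5-5
assert 120<a0<136
p,R=pose(a0,.040,.16); manip.reach(p,R)
p,R=pose(a0,.040); print("guard",manip.movel(p,v=.1,guard=8))
f0=np.array(readout.read_wrist_force()); mx=0
p,R=pose(a0,.017); print("guard",manip.movel(p,R,v=.05,guard=8))
for a in np.linspace(a0,end,11)[1:]:
    p,R=pose(a,.017); g=manip.movel(p,R,v=.06,guard=12)
    f=np.array(readout.read_wrist_force())-f0; mx=max(mx,np.linalg.norm(f)); 
    if g: print("guard at",a,f); break
print(mx,readout.read_time_s())
p,R=pose(end,.030); manip.movel(p,R,v=.05)
p,R=pose(end,.030,.16); manip.movel(p,R)
manip.reach([0.528,-0.13,0.256],DOWN(-np.pi/2))
w=eyes.camera_info("wrist"); im=eyes.grab_frame("wrist"); np.savez("w2.npz",im=im,**w)
D=dial("w2.npz"); print(lever(D),D["C"]); cv2.imwrite("pics/w2.png",im); print(readout.read_time_s())
E
```

```text
blobs [np.int32(87), np.int32(16), np.int32(16), np.int32(15), np.int32(15)]
mark r range 0.07648273068184391 0.09645648972344867 dir -152.54022117894363
{'arm': np.float64(128.7284865948823), 'top': np.float64(128.7457129871155), 'n': 102, 'r': 0.06340799964918306} 0.025
guard False
guard False
1.4622567859633104 7.0583
blobs [np.int32(75), np.int32(16), np.int32(15), np.int32(14), np.int32(14)]
mark r range 0.07704984150769663 0.09743832583360945 dir -152.23916922317628
{'arm': np.float64(201.66235923997402), 'top': np.float64(201.63602521952393), 'n': 98, 'r': 0.06411680846332048} [ 0.52369426 -0.23081944]
8.9417
```

Clean push: lever 201.65° against 202.5° commanded, mark at ≈207.6°. I'll finish the push with a command of 208.4° and check.

```bash
python3 - <<'E'
from post import *; from push import *
p,R=pose(202.5,.030,.16); manip.reach(p,R)
p,R=pose(202.5,.030); print(manip.movel(p,v=.1,guard=8))
for a,d in((202,.018),(205,.017),(208.4,.017)):
    p,R=pose(a,d); print(manip.movel(p,R,v=.03,guard=12))
p,R=pose(208.4,.030); manip.movel(p,R,v=.05)
p,R=pose(208.4,.030,.16); manip.movel(p,R)
manip.reach([0.528,-0.13,0.256],DOWN(-np.pi/2))
w=eyes.camera_info("wrist"); im=eyes.grab_frame("wrist"); np.savez("w3.npz",im=im,**w)
D=dial("w3.npz"); print(lever(D),D["C"])
# now view of keys: tool between dial and panel
manip.reach([0.508,0.22,0.25],DOWN(-np.pi/2))
w=eyes.camera_info("wrist"); im2=eyes.grab_frame("wrist"); np.savez("k1.npz",im=im2,**w)
a=cv2.resize(im[0:150,200:350],(400,400),interpolation=cv2.INTER_CUBIC); b=cv2.resize(im2,(400,300)); b=cv2.copyMakeBorder(b,0,100,0,0,0)
cv2.imwrite("pics/c3.png",np.hstack([a,b])); print(readout.read_time_s())
E
```

```text
False
False
False
False
blobs [np.int32(60), np.int32(16), np.int32(15), np.int32(14), np.int32(14)]
mark r range 0.08274339351986035 0.09757304506589652 dir -152.41185306542806
{'arm': np.float64(207.10374470405952), 'top': np.float64(206.9833984908098), 'n': 99, 'r': 0.06407978748619389} [ 0.52358112 -0.23093831]
15.075
```

View pics/c3.png

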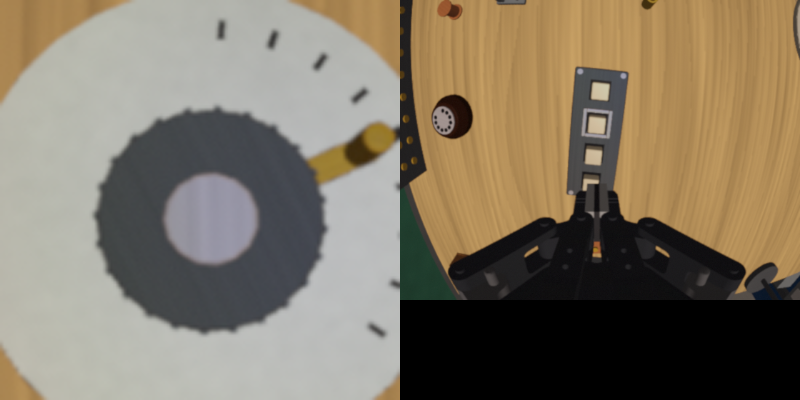

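On the left, the lever covers the long mark: lever 207.05°, mark ≈207.55°, so about 0.7 mm off. On the right, the framed key is at (597,124), which is (276,174) in the full frame, second from the top of the row. Next I'll measure the caps.

```bash
python3 - <<'E'
from h import *
d=np.load("k1.npz"); im=d["im"]; ci={k:d[k] for k in("fx","fy","cx","cy","eye","orientation")}
hsv=cv2.cvtColor(im,cv2.COLOR_BGR2HSV); print(im[174,276],hsv[174,276])
m=((hsv[...,2]>150)&(hsv[...,1]>15)&(hsv[...,1]<90)&(hsv[...,0]>12)&(hsv[...,0]<40)).astype(np.uint8); m[:, :230]=0; m[:,330:]=0
m=cv2.morphologyEx(m,cv2.MORPH_OPEN,np.ones((3,3),np.uint8))
n,l,s,c=cv2.connectedComponentsWithStats(m)
for i in range(1,n):
    if s[i,4]<100: continue
    rp=cv2.minAreaRect(np.argwhere(l==i)[:,::-1].astype(np.float32))
    box=np.array([cast(ci,p,.05,True)[:2] for p in cv2.boxPoints(rp)])
    print(s[i],c[i].round(1),cast(ci,c[i],.05,True).round(4),cast(ci,rp[0],.05,True)[:2].round(4),"sides",np.hypot(*(box-np.roll(box,1,0)).T).round(4), np.degrees(np.arctan2(*(box[1]-box[0])[::-1])).round(1))
E
```

```text
[160 190 208] [ 19  59 208]
[268 116  25  25 548] [280.  127.7] [0.5034 0.1632 0.05  ] [0.5034 0.1632] sides [0.023  0.0229 0.0227 0.0229] -95.9
[263 164  25  24 517] [275.2 175.2] [0.5081 0.2107 0.05  ] [0.5081 0.2107] sides [0.0233 0.0232 0.0229 0.0232] -95.6
[260 209  23  22 453] [270.7 219.5] [0.5129 0.258  0.05  ] [0.5129 0.2581] sides [0.0233 0.0231 0.0228 0.0231] -96.3
[256 251  22  16 168] [264. 256.] [0.5204 0.3008 0.05  ] [0.5177 0.3039] sides [0.0187 0.0228 0.0187 0.0233] -179.9
```

The caps measure 23–24 mm with 47.7 mm spacing, as expected, and the test key is at (0.508, 0.211). Pressing it now with a guard.

```bash
python3 - <<'E'
from h import *
R=DOWN(np.radians(-95.7)); x,y=.5082,.2108
manip.reach([x,y,.12],R); manip.movel([x,y,.079],v=.08)
f0=np.array(readout.read_wrist_force())
g=manip.movel([x,y,.066],v=.015,guard=9)
f=np.array(readout.read_wrist_force())-f0; print(g,readout.read_position(),f)
manip.sleep(.3); print(readout.read_position(),np.array(readout.read_wrist_force())-f0)
E
```

```text
True [0.50847903 0.21098354 0.06907038] [-1.92914713 -0.65508865  6.63478311]
[0.508493   0.21096023 0.06908394] [-1.63610324 -1.56953645  6.09486193]
```

The guard stopped the press at tip z = 44.1 mm, 5.9 mm down and at the stop. I'll lift, check the lever and the keys, then hand in.

```bash
python3 - <<'E'
from post import *
x,y,_=readout.read_position(); manip.movel([x,y,.15],v=.08)
manip.reach([0.528,-0.13,0.256],DOWN(-np.pi/2))
w=eyes.camera_info("wrist"); im=eyes.grab_frame("wrist"); np.savez("w4.npz",im=im,**w)
D=dial("w4.npz"); print(lever(D)); print(readout.read_time_s())
cv2.imwrite("pics/side4.png",eyes.grab_frame("side"))
E
```

```text
blobs [np.int32(59), np.int32(16), np.int32(16), np.int32(15), np.int32(13)]
mark r range 0.08421600313051675 0.09808973226490772 dir -152.4351817738117
{'arm': np.float64(207.0178740182014), 'top': np.float64(206.8673254005196), 'n': 94, 'r': 0.06423361288929634}
19.875
```

View pics/side4.png

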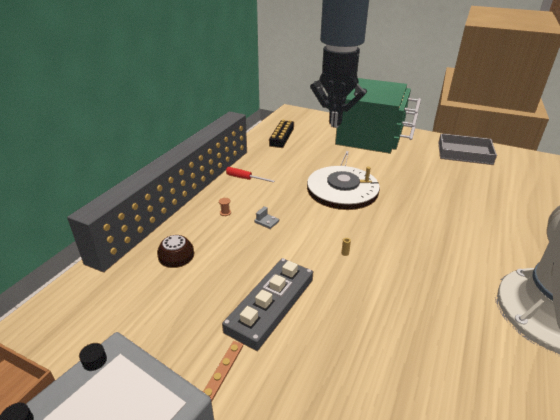

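The side view shows all keys up, the test key at (278,283) as before, and the loose things where they began. The post is at (367,175), at the mark, and the arm is clear.

```bash
python3 -c "
from cell import finish_job; print(finish_job())"
```

```text
the job is handed in; nothing more can be done
None
```

The job is handed in: the pointer measured about 0.6° (under 1 mm) from the long mark, the framed key was pressed 5.9 mm to its stop and came up again, and the final picture shows every loose thing where it began; hand-in returned no verdict.

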